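Proof a squeegee-carriage return spring on the lever spring tester

ROBOT

A 6-joint arm with a two-finger parallel gripper is mounted at the origin on the work surface. World frame = base frame: x ahead of the robot, y to its left, z up, the work surface at z = 0. Lengths are in m, angles in rad, forces in N, time in s.
With the tool pointing down it reaches from about 0.275 to 0.725 m from the base axis. Payload 15.9 kg.
Tool frame: the origin (TCP) lies at the centre of the arm's flange, where the gripper is bolted on; the fingertips stand 173 mm ahead of it and the grasp point (between the pads) lies 155 mm ahead of it; z points along the fingers, y is the line along which they close (so a half turn about z gives the same grasp; the last joint's range is limited). The gripper opens to 85 mm and grips with 20 to 120 N. Pads are 22 mm wide; open, the fingers measure 114 mm over their backs; the gripper's body (76 mm by 85 mm) begins 54 mm behind the grasp point. The pads swing forward as they close: fully open they stand 13 mm farther back than shut.
Start: joints at [1.303, 0.213, -0.034, 1.323, 0, 1.571], TCP at [0.132, 0.482, 0.405] pointing down, gripper open.
Joint ranges: [-2.98, 2.98], [-0.74, 1.72], [-1.14, 1.35], [-2.1, 2.04], [-1.57, 1.44], [-3.14, 3.14]. Speed limits (rad/s): [1.89, 1.89, 2.39, 2.57, 3.14, 3.14].

INTERFACE

Orientations are given as a rotation vector (axis times angle).
In Python, from station import env gives the robot as it stands.
- The arm moves only by the shell command python3 -m pendant 'ROWS' [OPENING]. ROWS is JSON, a list of rows, each a list of 4 numbers: the shift along the tool's x, y, z in units of 30 mm (1.0 is 30 mm), then the turn about the tool's z in units of 6 degrees (1.0 is 6 degrees). In form: [[dx, dy, dz, spin], ...]. A call has exactly 5 rows; each row is the pose to reach, as a shift and turn from the pose commanded when the call began, along the tool's axes at that moment; what a row does not reach only later rows make up. A row lasts 1/10 s, in which the tool goes at most 50 mm and 8.59 degrees, less where a joint would pass 70% of its speed; a pose out of reach is approached as far as the arm can. A call with a gripper value outside its range is refused whole. OPENING is the finger opening in mm, from 0 to 85.4, set as the call begins (- or left out, the last holds). The fingers move at their own pace and stop on an object; the grip force is fixed at half the most. Time passes only in rows, so rows that repeat a pose let the fingers close, or fill a call up. It gives the time, the measured TCP pose, the force, the opening and the grip force at its end, in the units of the state.
- env.observe(): the state, without advancing time (a new reading comes with each control period).
- env.capture(name): name is "scene" or "side" or "wrist"; returns the picture (420x560x3 uint8, red, green, blue); there is no depth.
- env.camera_model(name): a dict with "intrinsics" (3x3 intrinsics, pixels), "pose" (4x4, takes a point from camera to world coordinates). Camera axes: x right, y down, z forward; pixel columns grow to the right and rows downward; lengths in m; the calibration is good to about 2 mm. The wrist camera is an equidistant fisheye: a pixel r from the principal point sees the ray r / f radians off the axis. A picture is of the moment at which its call begins: read the wrist's pose just before it. camera_model takes no time and is no camera call; for the wrist camera it gives the pose at the moment of the call.
- env.hand_in(): hands the job in; it is judged then, once.
The state is a dict: "time_s": time; "qpos": joint angles; "qd": joint speeds; "effort": joint torques, N m; "position": TCP position; "ee_rot": TCP orientation; "ft_force": force on the tool from outside, world axes, zero at the start; "wrist_torque": the same for the moment, N m; "width": finger opening in m; "grip_force": force on a finger pad.
Only numpy, scipy, OpenCV 4.12 (cv2) and the standard library are available. Lean on these libraries where they do the work, as an engineer would, in place of code of your own. Each camera call takes 0.05 s, during which the arm holds its last target. There are 200 camera calls.

TASK

Check the loose return spring from the squeegee carriage: stand it fully down in the round seat of the spring tester, swing the lever down on it by the ball handle and lean on the ball with a steady 15 N for at least two seconds (never more than 18 N), then ease the lever back up to where it stood, upright. The brass tell-tale stays where the lever pushed it: if it has stopped above the reference mark the spring is still sound and goes into the square tray, if it was pushed below the mark the spring is tired and goes into the round scrap tin. Let go of it there, and leave the other things on the bench as they are.

Things in the scene. Friction and masses are not known exactly. Their poses are not given: they have to be found in the camera images.
- spring: plain steel coil compression spring standing upright on the bench: 32 mm outside diameter, 2.8 mm wire, 50 to 60 mm tall when free (how much it has sagged in use, and so its length and its load, is not known beforehand). Origin: centre of its lower end; z along its axis, upwards at the start. Once the foot bears on it, each further mm down at the ball adds roughly 0.75 N there. It can be gripped across the coils anywhere along its length
- tester: bench lever spring tester, fixed for the episode: grey cast base 310 x 110 mm, 20 mm high, reaching from 135 mm behind to 175 mm ahead of the origin along its x axis. Origin: on the bench directly under the spring seat; x points from the hinge past the seat to the ball handle and the scale (roughly to the robot's right), y lies along the hinge axis (roughly away from the robot), z up
- seat (a point): centre of the floor of the round seat in which the spring stands: 35 mm bore, 6 mm deep, rim bevelled by 2 mm, in a 66 mm square steel plate whose top is 32 mm above the bench (this point is 26 mm above the bench); axes as the tester's
- hinge (a point): point on the lever's hinge axis, midway between the cheeks, 94.7 mm above the bench and 100 mm behind the seat (tester x = -100 mm). The axis is the tester's y
- ball (a point): centre of the black ball handle, 28 mm across, on the lever 200 mm from the hinge axis, twice as far from the hinge as the presser foot; so 15 N straight down on the ball puts about 30 N on the spring (tail weight balances the lever; hinge friction is worth about 0.2 N at the ball, the tell-tale about 0.4 N). The bar towards the hinge is 12 mm wide, and a tongue 6 mm wide and high runs on to 235 mm from the hinge
- lever (a joint): angle of the lever (rad): 0 level, positive up, 1.83 its upper stop leaning back past upright; it stands at 1.68 to 1.80 at the start and stays where it is left; the ball is at hinge + 200 mm x (cos of it along tester x, sin of it up). The foot meets a free spring at about 0.04 to 0.15
- foot: steel presser foot, a disc 34 mm across that swivels under the lever 100 mm from the hinge axis; its origin is on its swivel pin, 12 mm below the lever's middle line, its face another 12 mm lower. It comes down on top of the spring
- telltale (a joint): how far the brass tell-tale has been pushed down its rod (m): it starts at 0 to 0.008; at 0.030 its upper edge is level with the reference mark, less is above the mark, more is below. It moves only when pushed (about 0.35 N)
- telltale_edge (a point): upper edge of the brass tell-tale's tab, on which the lever's tongue presses, 130 mm ahead of the seat along the tester's x; the tell-tale is a 12 mm block with a 20 mm tab, sliding on an upright rod in front of the scale plate (plate 38 mm wide, top 130 mm above the bench, at the far end of the base from the hinge)
- mark (a point): height of the reference mark, 92.5 mm above the bench: 138 mm ahead of the seat along the tester's x; the long thick line across the scale plate with a steel index block at its outer end; finer lines are 5 mm apart
- tray_in (a point): centre of the inner floor of the square sheet-steel tray, 130 x 130 mm outside, 28 mm high, 3 mm walls; fixed for the episode; for sound springs. Axes along its sides
- tin_in (a point): centre of the inner floor of the round dark scrap tin, 124 mm across at the rim, 114 mm inside, 45 mm high; fixed for the episode; for tired springs
- tape: roll of tape, 100 mm across and 24 mm high, lying flat; a bystander. Origin: centre of its underside
- collar: steel shaft collar, 34 mm across and 12 mm high, lying flat; a bystander. Origin: centre of its underside
- inkcan: ink can, 84 mm across and 95 mm high; a bystander. Origin: centre of its underside
- jar: small white jar, 60 mm across and 75 mm high; a bystander. Origin: centre of its underside
- wrench: wrench, 160 mm long, lying flat; a bystander. Origin: centre of its underside
- spatula: ink spatula, 250 mm long, lying flat; a bystander. Origin: centre of its underside
- driver: screwdriver, 190 mm long, lying flat; a bystander. Origin: centre of its underside
- squeegee: wooden squeegee, 260 mm long, lying on its side to the right; a bystander. Origin: middle of the edge of its rubber blade
There are look-alikes about, which are no part of the job. What is shaped like the part that bears tray_in but green is not meant.

How it is judged:
By the outcome, as a careful person would: the job done as asked, in the order asked, and still so for the second after the job is handed in, with the robot touching nothing.
It also fails if it takes over 72 s, if anything falls off the work surface, if the arm or the gripper's body presses on something with over 40 N, if the wrist force passes 120 N, or if a joint passes its speed limit or range.

## Working session

There is one attempt and no reset: what is moved stays moved. The work goes in short steps, Python scripts to look and compute and a shell command to move; the robot and the scene stay as the last step left them, time stands still between calls to the robot, and variables do not carry over. Pictures are saved under pics/ and viewed, at most 10 in all, crops included, and the job is handed in when it is done.

```bash
ls; mkdir -p pics
cat > h.py <<'E'
import numpy as np,cv2,json
from station import env
from scipy.spatial.transform import Rotation as R
def save(n,f):
    im=env.capture(n); cv2.imwrite('pics/'+f,im[:,:,::-1]); return im
def ray(n,u,v,m=None):
    m=m or env.camera_model(n); K=np.array(m['intrinsics']);P=np.array(m['pose'])
    x=(u-K[0,2])/K[0,0];y=(v-K[1,2])/K[1,1]
    if n=='wrist':
        r=np.hypot(x,y); d=np.array([x/r*np.sin(r),y/r*np.sin(r),np.cos(r)]) if r>0 else np.array([0,0,1.])
    else: d=np.array([x,y,1.])
    d=P[:3,:3]@d; return P[:3,3],d/np.linalg.norm(d)
def onz(n,u,v,z,m=None):
    o,d=ray(n,u,v,m); return o+d*(z-o[2])/d[2]
def proj(n,p,m=None):
    m=m or env.camera_model(n); K=np.array(m['intrinsics']);P=np.array(m['pose'])
    c=P[:3,:3].T@(np.array(p)-P[:3,3]); 
    if n=='wrist':
        r=np.hypot(c[0],c[1]);t=np.arctan2(r,c[2]);x,y=c[:2]/max(r,1e-9)*t
    else: x,y=c[:2]/c[2]
    return np.array([K[0,0]*x+K[0,2],K[1,1]*y+K[1,2]])
def tri(*rs):
    A=0;b=0
    for o,d in rs:
        M=np.eye(3)-np.outer(d,d);A=A+M;b=b+M@o
    p=np.linalg.solve(A,b); return p,[np.linalg.norm((np.eye(3)-np.outer(d,d))@(p-o)) for o,d in rs]
def delta(target):
    "shift from current to world target TCP, in tool units"
    s=env.observe(); r=R.from_rotvec(s['ee_rot'])
    return r.inv().apply(np.array(target)-s['position'])/0.03
E
python3 - <<'E'
from h import *
save('scene','s0.png');save('side','d0.png')
for n in('scene','side','wrist'):
    m=env.camera_model(n);print(n,np.round(m['intrinsics'],1).tolist(),np.round(m['pose'],3).tolist())
s=env.observe();print(s)
print(R.from_rotvec(s['ee_rot']).as_matrix().round(3))
a=cv2.imread('pics/s0.png')
cv2.imwrite('pics/s0b.png',cv2.resize(a,(800,600),interpolation=cv2.INTER_CUBIC))
a=cv2.imread('pics/d0.png')
cv2.imwrite('pics/d0b.png',cv2.resize(a,(800,600),interpolation=cv2.INTER_CUBIC))
E
```

```text
pics
scene [[461.5, 0.0, 285.0], [0.0, 461.5, 206.3], [0.0, 0.0, 1.0]] [[0.87, 0.316, -0.379, 0.988], [0.494, -0.541, 0.681, -0.941], [0.01, -0.779, -0.627, 0.925], [0.0, 0.0, 0.0, 1.0]]
side [[394.5, 0.0, 287.0], [0.0, 394.5, 208.0], [0.0, 0.0, 1.0]] [[0.813, -0.363, 0.456, 0.003], [-0.582, -0.482, 0.655, -0.73], [-0.018, -0.797, -0.603, 0.741], [0.0, 0.0, 0.0, 1.0]]
wrist [[325.2, 0.0, 274.3], [0.0, 325.2, 213.0], [0.0, 0.0, 1.0]] [[0.264, 0.923, 0.281, 0.06], [0.965, -0.252, -0.078, 0.502], [-0.001, 0.292, -0.956, 0.374], [0.0, 0.0, 0.0, 1.0]]
{'time_s': 0.1, 'qpos': array([ 1.30298604e+00,  2.13284839e-01, -3.49579962e-02,  1.32353403e+00,
        4.71023323e-06,  1.57078039e+00]), 'qd': array([ 2.71428054e-05, -5.26588569e-05,  1.20069513e-03, -1.04653275e-03,
       -2.22991375e-03,  1.99771067e-04]), 'effort': array([-3.17622535e-04, -6.87246752e+01,  4.87806809e+01,  1.22157394e-02,
       -1.21030384e-04,  2.29750111e-05]), 'position': array([0.13227336, 0.48204458, 0.40429185]), 'ee_rot': array([-4.19376427e-01, -3.11333802e+00,  1.52538207e-03]), 'ft_force': array([-0.27867552, -0.11357066, -0.33882574]), 'wrist_torque': array([ 0.00102006, -0.01748127, -0.00383919]), 'grip_force': 0.0, 'width': 0.0853517904092826}
[[-0.964  0.265 -0.   ]
 [ 0.265  0.964 -0.001]
 [ 0.    -0.001 -1.   ]]
```

View pics/s0b.png

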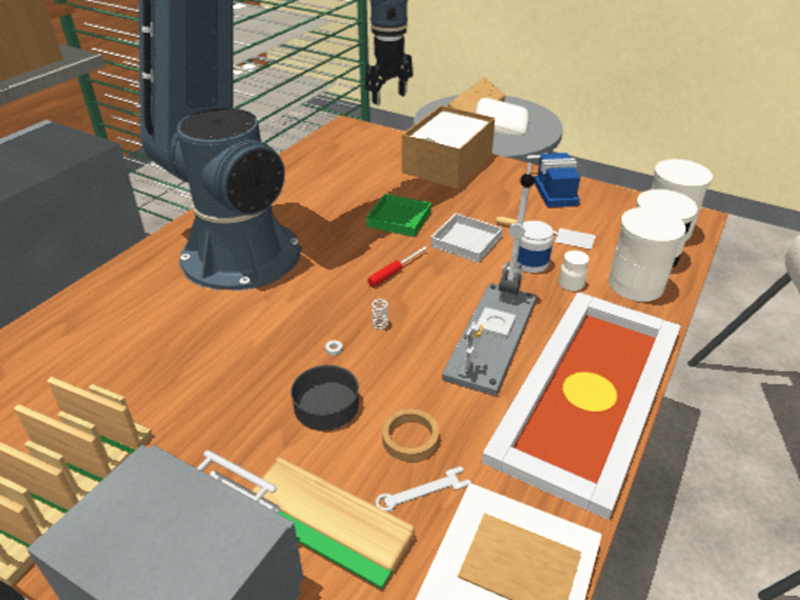

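View pics/d0b.png

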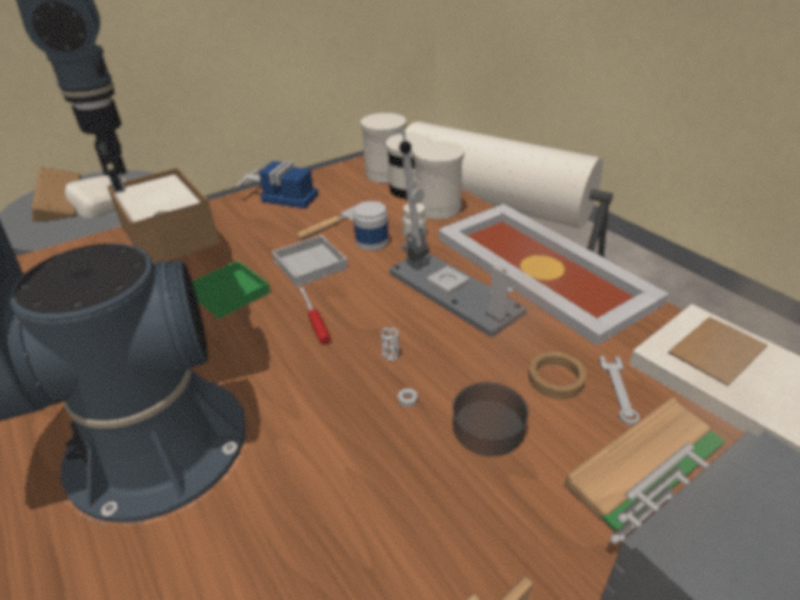

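The scene view (800x600) shows the spring standing at (380,315) and the collar, a flat ring, at (334,347), which is the only thing that could be taken for it. The grey tray is at (466,237), with its green look-alike at (400,214), and the tin is at (325,397). The tester seat is at (496,322) and the ball at (527,181). The side view agrees: spring (390,343), ball (405,147), seat (447,277), tray (309,259), tin (490,417).

Run:
```python
from h import *
k=.7
S=lambda u,v:ray('scene',u*k,v*k)
D=lambda u,v:ray('side',u*k,v*k)
for n,a,b in [('ball',(527,181),(405,147)),('seat',(496,321),(447,278)),('springtop',(380,303),(390,331)),('springbot',(381,326),(391,356)),('tray',(466,240),(309,261)),('tin',(325,408),(490,430))]:
    p,e=tri(S(*a),D(*b));print(n,p.round(3),np.round(e,4))
for n,a in [('base c1',(444,378)),('base c2',(494,390)),('base c3',(537,293)),('base c4',(485,287))]:
    print(n,onz('scene',a[0]*k,a[1]*k,.02).round(3))
a=cv2.imread('pics/s0.png');b=cv2.imread('pics/d0.png')
c1=cv2.resize(a[190:290,225:400],(800,457),interpolation=cv2.INTER_CUBIC)
cv2.imwrite('pics/c1.png',c1)
```

```text
ball [0.631 0.178 0.29 ] [0.0006 0.0006]
seat [0.647 0.052 0.027] [0.0002 0.0002]
springtop [ 0.428 -0.051  0.058] [0.0001 0.0001]
springbot [ 0.429 -0.049 -0.007] [0.0003 0.0003]
tray [0.449 0.326 0.004] [0.0023 0.0023]
tin [ 0.459 -0.299 -0.005] [0.0004 0.0004]
base c1 [ 0.625 -0.141  0.02 ]
base c2 [ 0.72  -0.122  0.02 ]
base c3 [0.685 0.192 0.02 ]
base c4 [0.577 0.154 0.02 ]
```

View pics/c1.png

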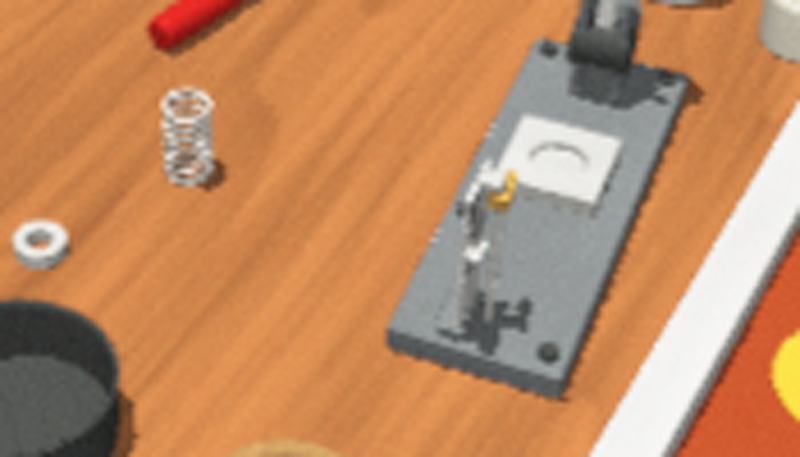

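The crop confirms the open-coil standing spring (188,135) as the part. The collar is the flat ring (40,243), and the brass tell-tale is at (503,190). Next I move above the spring, turned in line with the tester.

```bash
python3 -m pendant '[[-0.95,-0.97,0,0],[-1.9,-1.93,0,0],[-2.84,-2.9,0,0],[-3.8,-3.87,0,0],[-4.73,-4.83,0,0]]' 60
python3 -m pendant '[[-0.95,-0.97,0,0],[-1.9,-1.93,0,0],[-2.84,-2.9,0,0],[-3.8,-3.87,0,0],[-4.73,-4.83,0,0]]'
python3 -m pendant '[[-0.95,-0.97,0,0],[-1.9,-1.93,0,0],[-2.84,-2.9,0,0],[-3.8,-3.87,0,0],[-4.73,-4.83,0,0]]'
python3 -m pendant '[[0,0,0.5,1.2],[0,0,1,2.4],[0,0,1.5,3.6],[0,0,2,4.8],[0,0,2.5,5.6]]'
python3 -m pendant '[[0,0,0,1.2],[0,0,0,2.4],[0,0,0,3.6],[0,0,0,4.8],[0,0,0,5.6]]'
python3 -m pendant '[[0,0,0,0],[0,0,0,0],[0,0,0,0],[0,0,0,0],[0,0,0,0]]'
python3 - <<'E'
from h import *
m=env.camera_model('wrist');im=save('wrist','w1.png');json.dump({k:np.array(v).tolist() for k,v in m.items() if k in('intrinsics','pose')},open('w1.json','w'))
cv2.imwrite('pics/w1b.png',cv2.resize(im[:,:,::-1],(800,600),interpolation=cv2.INTER_CUBIC))
print(np.round(m['pose'],3).tolist(),[ (proj('wrist',p,m)/.7).round() for p in [(.4285,-.05,.055),(.4285,-.05,0),(.647,.052,.03)]])
E
```

```text
time_s: 0.6
position: [0.2311, 0.3034, 0.4045]
ee_rot: [-0.419, -3.114, 0.0]
ft_force: [0.5, 0.6, -0.3]
width: 0.06
grip_force: 0.0
time_s: 1.1
position: [0.3296, 0.126, 0.4047]
ee_rot: [0.419, 3.113, 0.0]
ft_force: [1.4, 0.1, -0.9]
width: 0.0598
grip_force: 0.0
time_s: 1.6
position: [0.4282, -0.0515, 0.4045]
ee_rot: [-0.42, -3.113, -0.0]
ft_force: [1.4, 1.4, 0.0]
width: 0.0602
grip_force: 0.0
time_s: 2.1
position: [0.4276, -0.0497, 0.3289]
ee_rot: [-1.309, -2.856, 0.0]
ft_force: [0.2, 0.3, -0.2]
width: 0.0601
grip_force: 0.0
time_s: 2.6
position: [0.4277, -0.0496, 0.3295]
ee_rot: [-2.078, -2.356, 0.001]
ft_force: [0.4, -0.1, 0.5]
width: 0.0601
grip_force: 0.0
time_s: 3.1
position: [0.4278, -0.0497, 0.3297]
ee_rot: [-2.071, -2.362, -0.0]
ft_force: [-0.3, 0.1, -0.3]
width: 0.06
grip_force: 0.0
[[0.991, 0.126, 0.038, 0.417], [0.132, -0.948, -0.29, 0.024], [-0.0, 0.292, -0.956, 0.299], [0.0, 0.0, 0.0, 1.0]] [array([394., 305.]), array([394., 280.]), array([725., 194.])]
```

View pics/w1b.png

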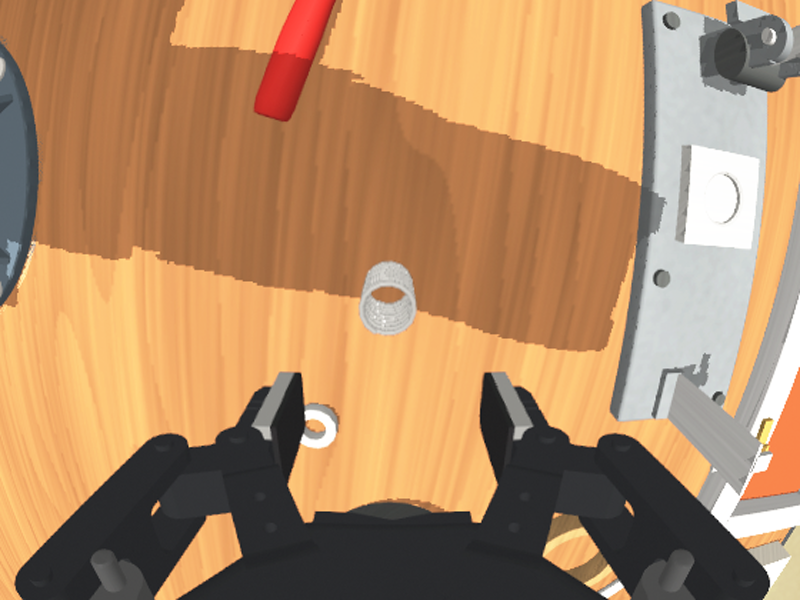

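The wrist view shows the spring rim centred at (388,309), the collar at (320,427) near the left finger, and the seat bore at (722,198).

Run:
```python
from h import *
m=json.load(open('w1.json'));im=cv2.imread('pics/w1.png')
W=lambda u,v,z:onz('wrist',u*.7,v*.7,z,m)
for z in(.05,.055,.06):print('spring',W(388,309,z).round(4))
# spring base: sagged bottom edge of far coil
print('base far edge', W(388,262,0).round(4))
c=[W(u,v,.032) for u,v in((692,147),(759,158),(752,248),(684,240))]
print(np.round(c,4),'centre',np.mean(c,0).round(4),'seat',W(722,198,.032).round(4))
for i in range(4):
    d=c[(i+1)%4]-c[i];print(np.linalg.norm(d).round(4),np.degrees(np.arctan2(d[1],d[0])).round(1))
b=[W(u,v,.02) for u,v in((648,2),(614,416))];d=b[1]-b[0];print('base edge',np.round(b,4),np.degrees(np.arctan2(d[1],d[0])),np.linalg.norm(d))
print(R.from_rotvec(env.observe()['ee_rot']).as_matrix().round(3))
```

```text
spring [ 0.4256 -0.0545  0.05  ]
spring [ 0.4254 -0.0529  0.055 ]
spring [ 0.4253 -0.0514  0.06  ]
base far edge [ 0.423  -0.0381  0.    ]
[[0.6086 0.0756 0.032 ]
 [0.6736 0.0859 0.032 ]
 [0.6835 0.0204 0.032 ]
 [0.6158 0.0133 0.032 ]] centre [0.6454 0.0488 0.032 ] seat [0.6426 0.0485 0.032 ]
0.0658 9.0
0.0662 -81.5
0.0681 -174.0
0.0627 96.5
base edge [[ 0.57    0.1706  0.02  ]
 [ 0.6072 -0.1262  0.02  ]] -82.86210550467298 0.2991255944938612
[[-0.13   0.991 -0.   ]
 [ 0.991  0.13  -0.   ]
 [-0.    -0.    -1.   ]]
```

```bash
python3 -m pendant '[[-0.07,-0.07,0.9,0],[-0.07,-0.07,1.8,0],[-0.07,-0.07,2.7,0],[-0.07,-0.07,3.5,0],[-0.07,-0.07,3.5,0]]' 60
python3 - <<'E'
from h import *
m=env.camera_model('wrist');im=save('wrist','w2.png')
g=env.observe()['position'].copy()
cv2.imwrite('pics/w2b.png',cv2.resize(im[:,:,::-1],(800,600),interpolation=cv2.INTER_CUBIC))
print(g,[(proj('wrist',(g[0],g[1],z),m)/.7).round() for z in(.06,.055,.05,0)])
p=onz('scene',334*.7,347*.7,.012);print('collar',p.round(3))
E
```

```text
time_s: 3.65
position: [0.4247, -0.0519, 0.2225]
ee_rot: [-2.07, -2.359, 0.004]
ft_force: [-0.2, 0.2, 0.9]
width: 0.0598
grip_force: 0.0
[ 0.4254135  -0.05198468  0.22415331] [array([398., 406.]), array([398., 399.]), array([398., 392.]), array([397., 339.])]
collar [ 0.391 -0.169  0.012]
```

View pics/w2b.png

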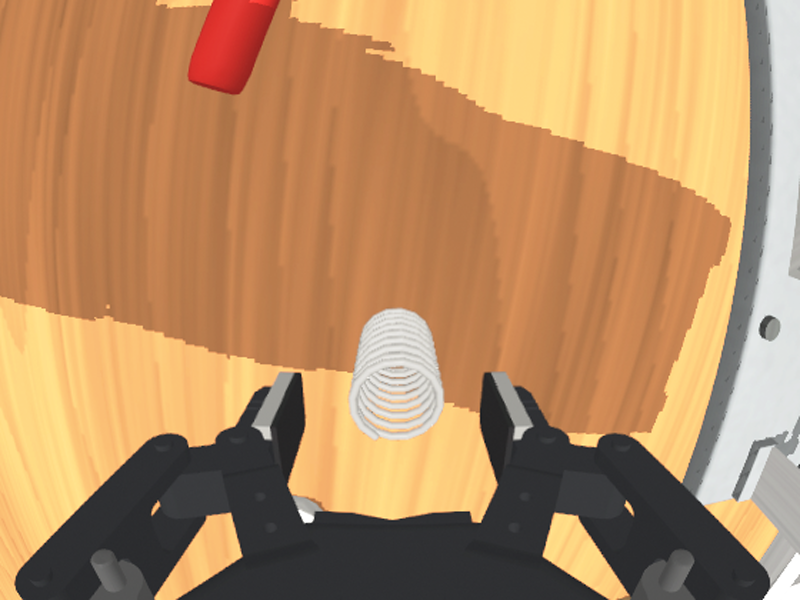

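The spring rim at (397,398) matches the prediction for a height of 55 mm, centred between the fingers. Grasping it now.

```bash
python3 -m pendant '[[0,0,0.5,0],[0,0,1.0,0],[0,0,1.1,0],[0,0,1.1,0],[0,0,1.1,0]]' 60
python3 -m pendant '[[0,0,0,0],[0,0,0,0],[0,0,0,0],[0,0,0,0],[0,0,0,0]]' 20
python3 -m pendant '[[0,0,-0.6,0],[0,0,-1.6,0],[0,0,-2.7,0],[0,0,-3.6,0],[0,0,-4,0]]'
python3 -m pendant '[[0.07,1.2,0,0],[0.15,2.4,0,0],[0.22,3.6,0,0],[0.3,4.8,0,0],[0.35,6,0,0]]'
python3 -m pendant '[[0,0.8,0,0],[0.02,1.5,0,0],[0.02,1.68,0,0],[0.02,1.68,0,0],[0.02,1.68,0,0]]'
python3 - <<'E'
from h import *
m=env.camera_model('wrist');im=save('wrist','w3.png');json.dump({k:np.array(v).tolist() for k,v in m.items() if k in('intrinsics','pose')},open('w3.json','w'))
g=env.observe()['position'];print(g)
cv2.imwrite('pics/w3b.png',cv2.resize(im[:,:,::-1],(800,600),interpolation=cv2.INTER_CUBIC))
print([(proj('wrist',(.644,.0487,z),m)/.7).round() for z in(.032,)])
E
```

```text
time_s: 4.2
position: [0.4265, -0.0521, 0.1928]
ee_rot: [2.071, 2.36, 0.001]
ft_force: [-0.1, -0.5, -0.2]
width: 0.0599
grip_force: 0.0
time_s: 4.7
position: [0.4263, -0.0521, 0.1921]
ee_rot: [2.072, 2.361, 0.001]
ft_force: [-0.2, 0.6, 6.6]
width: 0.0306
grip_force: 58.9
time_s: 5.2
position: [0.4264, -0.0521, 0.3141]
ee_rot: [2.071, 2.359, 0.002]
ft_force: [0.4, 0.9, -1.2]
width: 0.0305
grip_force: 59.3
time_s: 5.7
position: [0.6043, -0.0178, 0.3115]
ee_rot: [-2.072, -2.361, 0.0]
ft_force: [-0.1, -0.8, -0.3]
width: 0.0302
grip_force: 59.4
time_s: 6.2
position: [0.6523, -0.0113, 0.3116]
ee_rot: [-2.072, -2.361, 0.001]
ft_force: [0.4, 0.8, -0.1]
width: 0.0304
grip_force: 59.5
[ 0.65224206 -0.01128915  0.31187644]
[array([393., 192.])]
```

View pics/w3b.png

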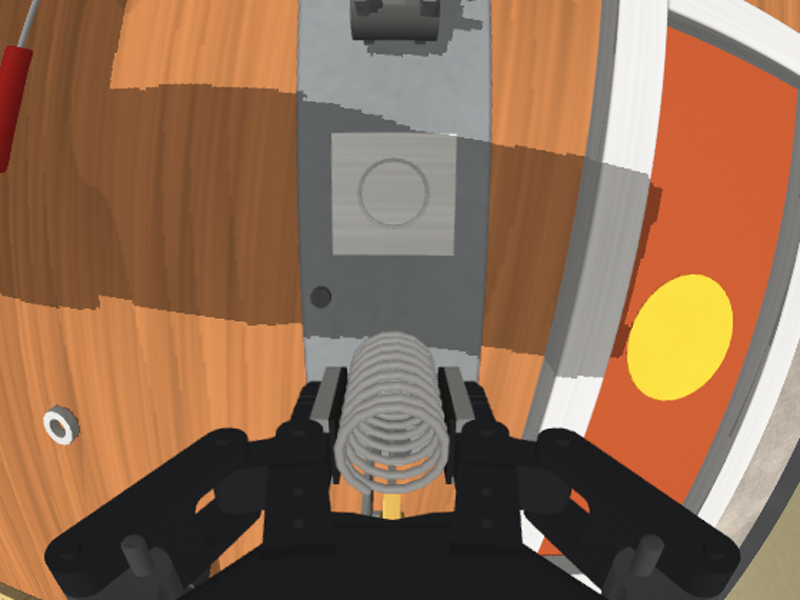

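The wrist view has the seat bore at (393,192), exactly as predicted, and the spring held straight. Moving over the seat and lowering.

```bash
python3 -m pendant '[[0.7,0,0,0],[1.4,0,0,0],[2.02,0,0,0],[2.02,0,0.5,0],[2.02,0,1,0]]'
python3 -m pendant '[[0,0,0.5,0],[0,0,1,0],[0,0,1.4,0],[0,0,1.6,0],[0,0,1.6,0]]'
python3 -m pendant '[[0,0,0.1,0],[0,0,0.2,0],[0,0,0.3,0],[0,0,0.35,0],[0,0,0.35,0]]'
python3 -m pendant '[[0,0,0.05,0],[0,0,0.1,0],[0,0,0.15,0],[0,0,0.18,0],[0,0,0.18,0]]'
```

```text
time_s: 6.75
position: [0.6447, 0.0498, 0.2821]
ee_rot: [2.07, 2.362, 0.001]
ft_force: [0.1, -0.5, -0.8]
width: 0.0306
grip_force: 59.5
time_s: 7.25
position: [0.6448, 0.049, 0.2332]
ee_rot: [-2.072, -2.361, 0.001]
ft_force: [0.1, 0.4, -0.7]
width: 0.0304
grip_force: 59.5
time_s: 7.75
position: [0.6451, 0.0489, 0.223]
ee_rot: [-2.072, -2.361, 0.0]
ft_force: [-0.6, -0.2, -1.3]
width: 0.0305
grip_force: 59.5
time_s: 8.25
position: [0.6451, 0.049, 0.2181]
ee_rot: [2.072, 2.361, 0.0]
ft_force: [-2.2, 0.1, 4.9]
width: 0.0305
grip_force: 60.1
```

```bash
python3 -m pendant '[[0,0,0,0],[0,0,0,0],[0,0,0,0],[0,0,0,0],[0,0,0,0]]' 60
python3 -m pendant '[[0,0,-0.5,0],[0,0,-1,0],[0,0,-2,0],[-0.6,0,-3,0],[-1.2,0,-3.6,0]]'
python3 -m pendant '[[-0.8,0,0,0],[-1.5,0,0,0],[-1.5,0,0,0],[-1.5,0,0,0],[-1.5,0,0,0]]'
python3 - <<'E'
from h import *
m=env.camera_model('wrist');im=save('wrist','w4.png');json.dump({k:np.array(v).tolist() for k,v in m.items() if k in('intrinsics','pose')},open('w4.json','w'))
save('scene','s4.png');save('side','d4.png')
print(env.observe()['position'],[(proj('wrist',(.6445,.049,z),m)/.7).round() for z in(.026,.076,.08,.086)])
a=cv2.resize(im[:,:,::-1],(533,400));s=cv2.imread('pics/s4.png')[110:210,320:420];s=cv2.resize(s,(266,266),interpolation=cv2.INTER_CUBIC)
d=cv2.imread('pics/d4.png')[80:180,230:330];d=cv2.resize(d,(266,266),interpolation=cv2.INTER_CUBIC)
o=np.zeros((540,800,3),np.uint8);o[:400,:533]=a;o[:266,533:799]=s;o[266:532,533:799]=d;cv2.imwrite('pics/m4.png',o)
E
```

```text
time_s: 8.75
position: [0.6451, 0.0489, 0.2178]
ee_rot: [-2.072, -2.361, 0.0]
ft_force: [-0.7, -0.3, 0.1]
width: 0.0599
grip_force: 0.0
time_s: 9.25
position: [0.65, 0.0132, 0.3283]
ee_rot: [2.07, 2.361, 0.003]
ft_force: [1.3, 0.0, 0.3]
width: 0.0599
grip_force: 0.0
time_s: 9.75
position: [0.6556, -0.0307, 0.3257]
ee_rot: [-2.071, -2.361, -0.0]
ft_force: [-0.4, 1.1, 1.0]
width: 0.0598
grip_force: 0.0
[ 0.65560806 -0.03063874  0.32584077] [array([392., 156.]), array([392., 154.]), array([392., 154.]), array([392., 153.])]
```

View pics/m4.png

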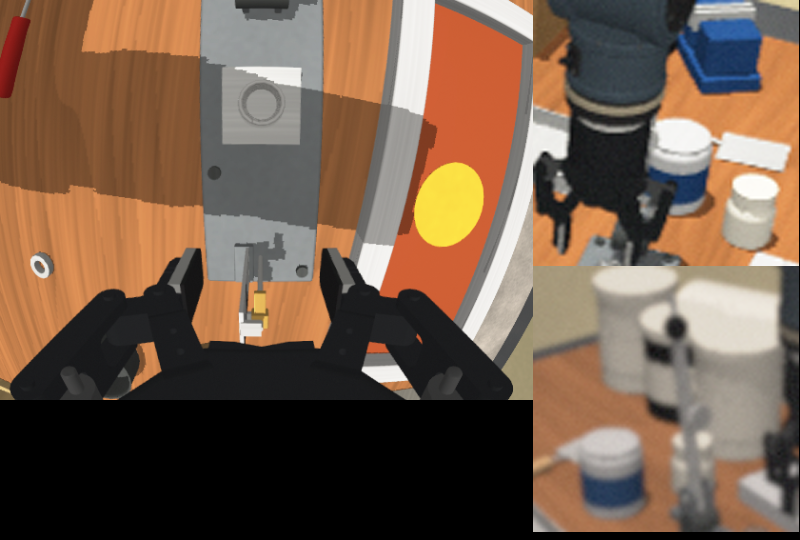

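The spring stands upright in the seat at (261,103), and the ball is visible in the side crop at (676,327). Now I measure the ball precisely.

Run:
```python
from h import *
def blob(f,u,v,r=11):
    a=cv2.imread('pics/'+f)[v-r:v+r+1,u-r:u+r+1].astype(float).max(2)
    m=(a<60).astype(np.uint8);n,l,st,c=cv2.connectedComponentsWithStats(m)
    i=l[r,r];print(f,st[i],c[i]+[u-r,v-r]);return c[i]+[u-r,v-r]
s=blob('s0.png',369,127);d=blob('d0.png',284,103);d4=blob('d4.png',284,103)
p,e=tri(ray('scene',*s),ray('side',*d));print(p.round(4),np.round(e,4))
seat=np.array([.6445,.049]);
for a in(-81.5,-82,-82.5,-83):
    x=np.array([np.cos(np.radians(a)),np.sin(np.radians(a))]);y=np.array([-x[1],x[0]]);h=seat-.1*x
    q=p[:2]-h;print(a,h.round(4),'along',(q@x).round(4),'lat',(q@y).round(4),'th',np.arctan2(p[2]-.0947,q@x).round(3),'r',np.hypot(p[2]-.0947,q@x).round(4))
g=env.observe()['position'];print(g,'delta to ball',delta([p[0],p[1],p[2]+.161]).round(2))
```

```text
s0.png [ 7  6 10  9 65] [368.86153846 125.96923077]
d0.png [ 8  8  6  7 35] [283.31428571 103.08571429]
d4.png [ 8  8  6  7 35] [283.31428571 103.08571429]
[0.6305 0.1791 0.2908] [0.0006 0.0006]
-81.5 [0.6297 0.1479] along -0.0307 lat 0.0054 th 1.726 r 0.1985
-82 [0.6306 0.148 ] along -0.0308 lat 0.0042 th 1.726 r 0.1985
-82.5 [0.6314 0.1481] along -0.0308 lat 0.0031 th 1.727 r 0.1985
-83 [0.6323 0.1483] along -0.0308 lat 0.0019 th 1.727 r 0.1985
[ 0.65560806 -0.03063874  0.32584077] delta to ball [ 7.04  0.08 -4.2 ]
```

```bash
python3 -m pendant '[[0,0,-1,0],[0,0,-2,0],[0,0,-3,0],[0,0,-4.2,0],[0.8,0,-4.2,0]]' 60
python3 -m pendant '[[1,0,0,0],[2,0.02,0,0],[3,0.03,0,0],[4,0.05,0,0],[4.5,0.05,0,0]]'
python3 -m pendant '[[0.4,0,0,0],[0.8,0,0,0],[1.3,0,0,0],[1.7,0,0,0],[1.7,0,0,0]]'
python3 -m pendant '[[0,0,0,0],[0,0,0,0],[0,0,0,0],[0,0,0,0],[0,0,0,0]]' 36
python3 - <<'E'
from h import *
m=env.camera_model('wrist');im=save('wrist','w5.png')
s=env.observe();print(s['position'],s['ft_force'])
cv2.imwrite('pics/w5b.png',im[:,:,::-1])
print(proj('wrist',(.6305,.1791,.2915),m),proj('wrist',(.6274,.179,.2915),m))
E
```

```text
time_s: 10.4
position: [0.6529, -0.0087, 0.4568]
ee_rot: [2.071, 2.355, 0.007]
ft_force: [0.2, 0.5, -0.1]
width: 0.06
grip_force: 0.0
time_s: 10.9
position: [0.636, 0.1291, 0.4518]
ee_rot: [-2.069, -2.363, -0.0]
ft_force: [-0.2, -1.0, 0.5]
width: 0.0598
grip_force: 0.0
time_s: 11.4
position: [0.6297, 0.1784, 0.4516]
ee_rot: [-2.071, -2.362, 0.0]
ft_force: [0.3, -0.3, 0.0]
width: 0.0598
grip_force: 0.0
time_s: 11.9
position: [0.6299, 0.1768, 0.4519]
ee_rot: [2.073, 2.361, 0.0]
ft_force: [-0.4, -0.1, 0.2]
width: 0.0358
grip_force: 0.0
[0.62991638 0.17685371 0.45185286] [-0.12349443 -0.18291511  0.05396497]
[277.601895   281.48734121] [270.79709956 280.90221537]
```

View pics/w5b.png

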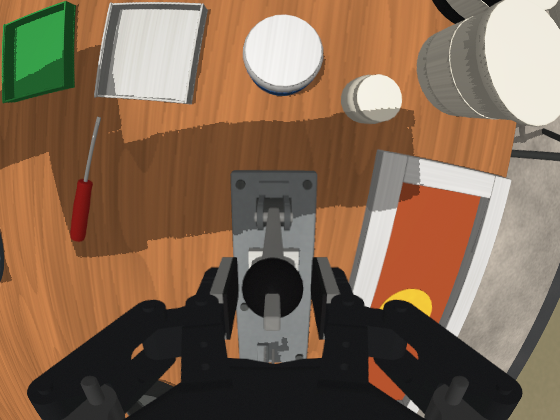

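The ball, at (272,287), sits between the pads, about 2 mm left of their middle. I'll shift by that amount and close.

```bash
python3 -m pendant '[[0,-0.06,0,0],[0,-0.06,0,0],[0,-0.06,0,0],[0,-0.06,0,0],[0,-0.06,0,0]]' 36
python3 -m pendant '[[0,0,0,0],[0,0,0,0],[0,0,0,0],[0,0,0,0],[0,0,0,0]]' 27
python3 - <<'E'
from h import *
s=env.observe();print(s['position'],s['ft_force'],s['wrist_torque'],s['width'],s['grip_force'])
# arc rows in tool axes from current theta, hinge by known geometry
p=s['position']; th0=1.727
for th in np.arange(th0,0.2,-.0611): pass
n=25
ths=np.linspace(th0,0.25,n+1)
prev=0
for c in range(n//5):
    b=ths[5*c]
    print([[round(-.2*(np.cos(t)-np.cos(b))/.03,2),0,round(-.2*(np.sin(t)-np.sin(b))/.03,2),0] for t in ths[5*c+1:5*c+6]])
E
```

```text
time_s: 12.45
position: [0.6281, 0.1768, 0.4518]
ee_rot: [2.072, 2.361, 0.0]
ft_force: [0.2, 0.4, -0.3]
width: 0.0361
grip_force: 0.0
time_s: 12.95
position: [0.6285, 0.1769, 0.452]
ee_rot: [2.072, 2.36, 0.002]
ft_force: [5.1, 0.5, -0.6]
width: 0.0268
grip_force: 7.1
[0.62846683 0.17687091 0.45197456] [ 5.079807    0.45987908 -0.60506957] [ 0.13682267 -1.03900536  0.02457412] 0.02677360827196131 7.148709073662758
[[np.float64(-0.39), 0, np.float64(-0.05), 0], [np.float64(-0.78), 0, np.float64(-0.08), 0], [np.float64(-1.18), 0, np.float64(-0.08), 0], [np.float64(-1.57), 0, np.float64(-0.06), 0], [np.float64(-1.96), 0, np.float64(-0.02), 0]]
[[np.float64(-0.39), 0, np.float64(0.07), 0], [np.float64(-0.77), 0, np.float64(0.16), 0], [np.float64(-1.15), 0, np.float64(0.27), 0], [np.float64(-1.52), 0, np.float64(0.4), 0], [np.float64(-1.88), 0, np.float64(0.56), 0]]
[[np.float64(-0.35), 0, np.float64(0.18), 0], [np.float64(-0.69), 0, np.float64(0.37), 0], [np.float64(-1.02), 0, np.float64(0.59), 0], [np.float64(-1.34), 0, np.float64(0.83), 0], [np.float64(-1.64), 0, np.float64(1.08), 0]]
[[np.float64(-0.29), 0, np.float64(0.27), 0], [np.float64(-0.55), 0, np.float64(0.56), 0], [np.float64(-0.81), 0, np.float64(0.86), 0], [np.float64(-1.04), 0, np.float64(1.18), 0], [np.float64(-1.25), 0, np.float64(1.51), 0]]
[[np.float64(-0.19), 0, np.float64(0.34), 0], [np.float64(-0.37), 0, np.float64(0.7), 0], [np.float64(-0.52), 0, np.float64(1.06), 0], [np.float64(-0.65), 0, np.float64(1.43), 0], [np.float64(-0.76), 0, np.float64(1.81), 0]]
```

```bash
python3 -m pendant '[[-0.39,0.01,-0.05,0],[-0.78,0.01,-0.08,0],[-1.18,0.01,-0.08,0],[-1.57,0.01,-0.06,0],[-1.96,0.01,-0.02,0]]'
python3 -m pendant '[[-0.39,0,0.07,0],[-0.77,0,0.16,0],[-1.15,0,0.27,0],[-1.52,0,0.4,0],[-1.88,0,0.56,0]]'
python3 - <<'E'
from h import *
s=env.observe();p=s['position'];print(p,s['ft_force'],s['grip_force'])
h=np.array([.6314,.1481]);x=np.array([.1305,-.9914]);q=p[:2]-h
print('along',q@x,'lat',q@[.9914,.1305],'r',np.hypot(q@x,p[2]-.161-.0947),'th',np.arctan2(p[2]-.161-.0947,q@x))
save('side','d6.png');save('scene','s6.png')
E
```

```text
time_s: 13.45
position: [0.6362, 0.1174, 0.4523]
ee_rot: [-2.073, -2.361, -0.0]
ft_force: [3.3, 0.9, -3.1]
width: 0.0271
grip_force: 7.0
time_s: 13.95
position: [0.6433, 0.0617, 0.4352]
ee_rot: [-2.072, -2.361, 0.0]
ft_force: [0.1, -0.2, -0.3]
width: 0.027
grip_force: 7.0
[0.64334054 0.06170105 0.43524977] [ 0.0689765  -0.20899916 -0.29639513] 7.005573883652687
along 0.08721415490059523 lat 0.0005627904815109492 r 0.19961069038053755 th 1.1186232316657083
```

```bash
python3 -m pendant '[[-0.35,0,0.18,0],[-0.69,0,0.37,0],[-1.02,0,0.59,0],[-1.34,0,0.83,0],[-1.64,0,1.08,0]]'
python3 -m pendant '[[-0.29,0,0.27,0],[-0.55,0,0.56,0],[-0.81,0,0.86,0],[-1.04,0,1.18,0],[-1.25,0,1.51,0]]'
python3 -m pendant '[[-0.19,0,0.34,0],[-0.37,0,0.7,0],[-0.52,0,1.06,0],[-0.65,0,1.43,0],[-0.71,0,1.62,0]]'
python3 - <<'E'
from h import *
s=env.observe();p=s['position'];print(p,s['ft_force'],s['grip_force'])
h=np.array([.6314,.1481]);x=np.array([.1305,-.9914]);q=p[:2]-h
print('along',q@x,'lat',q@[.9914,.1305],'r',np.hypot(q@x,p[2]-.161-.0947),'th',np.arctan2(p[2]-.161-.0947,q@x))
E
```

```text
time_s: 14.55
position: [0.6497, 0.013, 0.4023]
ee_rot: [-2.072, -2.361, 0.001]
ft_force: [-2.8, 1.8, -1.5]
width: 0.0268
grip_force: 7.1
time_s: 15.05
position: [0.6544, -0.0241, 0.3569]
ee_rot: [-2.072, -2.361, 0.001]
ft_force: [-5.4, 0.2, 0.5]
width: 0.0273
grip_force: 7.2
time_s: 15.55
position: [0.6571, -0.0451, 0.3078]
ee_rot: [-2.072, -2.36, 0.002]
ft_force: [-4.7, -0.4, -0.1]
width: 0.0267
grip_force: 7.2
[ 0.65708638 -0.04511521  0.30781568] [-4.68456921 -0.36969788 -0.11804471] 7.233099415898323
along 0.19490562887235485 lat 0.0002508932335120922 r 0.2017529375214206 th 0.26127690797829267
```

```bash
python3 -m pendant '[[0,0,0,0],[0,0,0,0],[0,0,0,0],[0,0,0,0],[0,0,0,0]]' 50
python3 -m pendant '[[0,0,-0.3,0],[0,0,-0.8,0],[0,0,-1.3,0],[-0.1,-0.02,-1.5,0],[-0.1,-0.02,-1.5,0]]'
python3 -m pendant '[[0,0,0,0],[0,0,0,0],[0,0,0,0],[0,0,0,0],[0,0,0,0]]' 0
python3 -m pendant '[[0,0,0.2,0],[0,0,0.4,0],[0,0,0.6,0],[0,0,0.8,0],[0,0,0.8,0]]'
python3 -m pendant '[[0,0,0.1,0],[0,0,0.2,0],[0,0,0.3,0],[0,0,0.4,0],[0,0,0.4,0]]'
```

```text
time_s: 16.05
position: [0.6575, -0.0443, 0.3097]
ee_rot: [2.072, 2.361, 0.001]
ft_force: [0.4, 0.3, 0.1]
width: 0.0497
grip_force: 0.0
time_s: 16.55
position: [0.6574, -0.0479, 0.3555]
ee_rot: [2.072, 2.36, 0.002]
ft_force: [0.4, -0.6, -0.6]
width: 0.0498
grip_force: 0.0
time_s: 17.05
position: [0.6571, -0.0475, 0.3541]
ee_rot: [-2.072, -2.361, 0.0]
ft_force: [-0.1, -0.1, 0.4]
width: 0.0003
grip_force: 0.0
time_s: 17.55
position: [0.6569, -0.0475, 0.3291]
ee_rot: [-2.071, -2.36, 0.002]
ft_force: [0.3, -0.3, -0.6]
width: -0.0001
grip_force: 0.0
time_s: 18.05
position: [0.657, -0.0475, 0.3178]
ee_rot: [-2.072, -2.361, 0.001]
ft_force: [0.1, -0.9, -0.0]
width: 0.0003
grip_force: 0.0
```

```bash
for i in 1 2 3; do python3 -m pendant '[[0,0,0.05,0],[0,0,0.1,0],[0,0,0.15,0],[0,0,0.2,0],[0,0,0.2,0]]' | grep -E 'pos|ft'; done
```

```text
position: [0.6571, -0.0475, 0.3121]
ft_force: [-0.8, -0.6, -0.5]
position: [0.6572, -0.0477, 0.3064]
ft_force: [0.3, -2.3, 3.9]
position: [0.6573, -0.0478, 0.3008]
ft_force: [0.3, -3.6, 7.4]
```

```bash
python3 -m pendant '[[-0.02,0,0.05,0],[-0.03,0,0.1,0],[-0.04,0,0.15,0],[-0.04,0,0.2,0],[-0.04,0,0.2,0]]' | grep -E 'pos|ft'
python3 -m pendant '[[0,0,0.03,0],[0,0,0.06,0],[0,0,0.08,0],[0,0,0.08,0],[0,0,0.08,0]]' | grep -E 'pos|ft'
python3 - <<'E'
from h import *
f=[]
for i in range(3):
    env.capture('side'); f.append(env.observe()['ft_force'])
print(np.round(f,2))
E
```

```text
position: [0.6575, -0.0489, 0.2951]
ft_force: [-1.3, -3.0, 12.6]
position: [0.6575, -0.049, 0.293]
ft_force: [-2.3, -4.4, 12.8]
[[-2.75 -4.5  14.02]
 [-2.31 -4.12 13.62]
 [-2.88 -4.76 13.93]]
```

```bash
python3 -m pendant '[[-0.01,-0.005,0,0],[-0.02,-0.01,0,0],[-0.025,-0.015,0,0],[-0.025,-0.015,0.01,0],[-0.025,-0.015,0.01,0]]' | grep -E 'pos|ft'
python3 - <<'E'
from h import *
f=[]
for i in range(4):
    env.capture('side'); f.append(env.observe()['ft_force'])
print(np.round(f,2),np.mean(f,0),env.observe()['time_s'])
E
```

```text
position: [0.6573, -0.0493, 0.2928]
ft_force: [-0.9, -0.5, 13.8]
[[-0.71 -0.64 13.78]
 [-0.46  0.49 14.15]
 [-1.03 -0.92 14.46]
 [-0.28  0.27 13.56]] [-0.62089937 -0.19821261 13.98885661] 21.4
```

```bash
python3 -m pendant '[[-0.003,0,0.02,0],[-0.004,0,0.04,0],[-0.004,0,0.045,0],[-0.004,0,0.045,0],[-0.004,0,0.045,0]]' | grep -E 'pos|ft'
python3 - <<'E'
from h import *
f=[]
for i in range(8):
    env.capture('side'); f.append(env.observe()['ft_force'])
print(np.std(f,0),np.mean(f,0),env.observe()['time_s'])
E
```

```text
position: [0.6573, -0.0495, 0.2916]
ft_force: [-0.7, -1.6, 14.7]
[0.2859872  0.20854639 0.5111298 ] [-1.2842965  -0.32442019 14.61478773] 22.3
```

```bash
python3 -m pendant '[[0,0,0.018,0],[0,0,0.018,0],[0,0,0.018,0],[0,0,0.018,0],[0,0,0.018,0]]' | grep -E 'time|ft'
for i in 1 2 3 4 5 6; do python3 -m pendant '[[0,0,0,0],[0,0,0,0],[0,0,0,0],[0,0,0,0],[0,0,0,0]]' | grep -E 'time|ft'; done
python3 - <<'E'
from h import *
s=env.observe();print(s['position'])
f=[]
for i in range(4):
    env.capture('side'); f.append(env.observe()['ft_force'])
print(np.mean(f,0))
save('scene','s7.png')
E
```

```text
time_s: 22.8
ft_force: [-1.0, -0.9, 14.6]
time_s: 23.3
ft_force: [-1.8, -1.0, 15.0]
time_s: 23.8
ft_force: [-1.4, -1.1, 15.4]
time_s: 24.3
ft_force: [-0.6, -0.8, 15.1]
time_s: 24.8
ft_force: [-0.1, -0.9, 14.8]
time_s: 25.3
ft_force: [-1.9, -1.4, 15.1]
time_s: 25.8
ft_force: [-1.6, -1.2, 14.7]
[ 0.65731346 -0.04951876  0.29106235]
[-1.30271699 -0.95675448 14.96751328]
```

```bash
python3 -m pendant '[[0.01,0,-0.08,0],[0.02,0,-0.16,0],[0.03,0,-0.24,0],[0.04,0,-0.32,0],[0.04,0,-0.4,0]]' | grep -E 'pos|ft'
python3 -m pendant '[[0.01,0,-0.08,0],[0.02,0,-0.16,0],[0.03,0,-0.24,0],[0.03,0,-0.32,0],[0.03,0,-0.4,0]]' | grep -E 'pos|ft'
python3 -m pendant '[[0,0,-0.2,0],[0,0,-0.4,0],[0,0,-0.6,0],[0,0,-0.6,0],[0,0,-0.6,0]]' | grep -E 'pos|ft'
python3 -m pendant '[[0,0,0,0],[0,0,0,0],[0,0,0,0],[0,0,0,0],[0,0,0,0]]' 50 | grep -E 'pos|ft|wid'
python3 - <<'E'
from h import *
m=env.camera_model('wrist');im=save('wrist','w8.png');s=save('scene','s8.png');save('side','d8.png')
print(env.observe()['position'])
for t in(.05,.1,.15,.2):
  print(t,[proj('wrist',(.6314+l*np.cos(t)*.1305,.1481-l*np.cos(t)*.9914,.0947+l*np.sin(t)),m).round() for l in(.2,.235)])
x=np.array([.1305,-.9914]);st=np.array([.6445,.049])
q=st+.13*x;print('tt/mark scene',proj('scene',(*q,.0925)),proj('scene',(*(st+.138*x),.0925)))
a=np.zeros((420,800,3),np.uint8);a[:,:460]=im[:,50:510,::-1]
u,v=proj('scene',(*q,.09)).astype(int);a[:340,460:800]=cv2.resize(s[v-25:v+25,u-25:u+25,::-1],(340,340),interpolation=cv2.INTER_CUBIC);cv2.imwrite('pics/m8.png',a);print(u,v)
E
```

```text
position: [0.6571, -0.0481, 0.3025]
ft_force: [1.1, 1.9, 6.0]
position: [0.6565, -0.0476, 0.3135]
ft_force: [-0.3, 0.1, -0.6]
position: [0.6568, -0.0475, 0.3318]
ft_force: [-0.2, -0.2, -0.0]
position: [0.6567, -0.0475, 0.3317]
ft_force: [-0.5, 0.9, -0.2]
width: 0.0502
[ 0.65670016 -0.0475351   0.33169107]
0.05 [array([276., 238.]), array([276., 286.])]
0.1 [array([276., 243.]), array([276., 294.])]
0.15 [array([276., 247.]), array([276., 301.])]
0.2 [array([276., 251.]), array([276., 309.])]
tt/mark scene [334.65757626 236.0875819 ] [333.76090539 237.96876866]
334 236
```

View pics/m8.png

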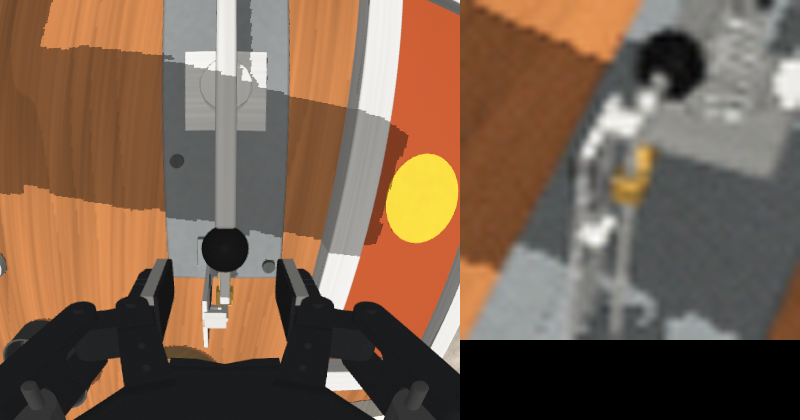

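The lever rests just above the spring, with the ball at (225,249) centred between the open fingers. The brass tell-tale is visible at (635,180) in the inset. I'll grip the ball and swing the lever back up.

```bash
python3 -m pendant '[[0,0,0.4,0],[0,0,0.8,0],[0,0,1.2,0],[0,0,1.5,0],[0,0,1.5,0]]' 50 | grep -E 'pos|ft'
python3 -m pendant '[[0,0,0,0],[0,0,0,0],[0,0,0,0],[0,0,0,0],[0,0,0,0]]' 36 | grep -E 'pos|ft'
python3 -m pendant '[[0,0,0,0],[0,0,0,0],[0,0,0,0],[0,0,0,0],[0,0,0,0]]' 27
python3 - <<'E'
from h import *
s=env.observe();p=s['position'];print(p,s['ft_force'],s['grip_force'])
h=np.array([.6314,.1481]);x=np.array([.1305,-.9914]);q=p[:2]-h
print('along',q@x,'lat',q@[.9914,.1305],'r',np.hypot(q@x,p[2]-.161-.0947),'th',np.arctan2(p[2]-.161-.0947,q@x))
n=25
ths=np.linspace(.155,1.727,n+1)
for c in range(n//5):
    b=ths[5*c]
    print([[float(round(-.2*(np.cos(t)-np.cos(b))/.03,2)),0,float(round(-.2*(np.sin(t)-np.sin(b))/.03,2)),0] for t in ths[5*c+1:5*c+6]])
E
```

```text
position: [0.6562, -0.0475, 0.2848]
ft_force: [-0.7, 0.1, 0.4]
position: [0.6568, -0.0475, 0.287]
ft_force: [0.3, -0.7, 0.5]
time_s: 29.7
position: [0.6568, -0.0476, 0.2868]
ee_rot: [2.072, 2.361, 0.0]
ft_force: [2.6, -0.0, -0.2]
width: 0.0274
grip_force: 6.8
[ 0.65679862 -0.04755289  0.28678067] [ 2.62797614e+00 -2.01896524e-03 -1.62683497e-01] 6.836328953504562
along 0.19728479602908647 lat -0.00035251066247335384 r 0.19971804794786288 th 0.15625783409726707
[[0.08, 0, -0.41, 0], [0.18, 0, -0.82, 0], [0.31, 0, -1.22, 0], [0.46, 0, -1.61, 0], [0.64, 0, -1.99, 0]]
[[0.2, 0, -0.37, 0], [0.43, 0, -0.72, 0], [0.67, 0, -1.06, 0], [0.94, 0, -1.38, 0], [1.22, 0, -1.69, 0]]
[[0.31, 0, -0.29, 0], [0.63, 0, -0.56, 0], [0.97, 0, -0.8, 0], [1.32, 0, -1.03, 0], [1.69, 0, -1.23, 0]]
[[0.38, 0, -0.18, 0], [0.77, 0, -0.33, 0], [1.17, 0, -0.46, 0], [1.57, 0, -0.57, 0], [1.98, 0, -0.65, 0]]
[[0.42, 0, -0.05, 0], [0.83, 0, -0.08, 0], [1.25, 0, -0.08, 0], [1.67, 0, -0.05, 0], [2.09, 0, -0.0, 0]]
```

```bash
python3 -m pendant '[[0.08,0.02,-0.41,0],[0.18,0.02,-0.82,0],[0.31,0.02,-1.22,0],[0.46,0.02,-1.61,0],[0.64,0.02,-1.99,0]]' | grep -E 'pos|ft'
python3 -m pendant '[[0.2,0,-0.37,0],[0.43,0,-0.72,0],[0.67,0.01,-1.06,0],[0.94,0.01,-1.38,0],[1.22,0.01,-1.69,0]]'| grep -E 'pos|ft|wid|gr'
python3 -m pendant '[[0.31,0,-0.29,0],[0.63,0,-0.56,0],[0.97,0.01,-0.8,0],[1.32,0.01,-1.03,0],[1.69,0.01,-1.23,0]]'| grep -E 'pos|ft|gr'
```

```text
position: [0.6546, -0.028, 0.3475]
ft_force: [-1.4, -0.0, -1.0]
position: [0.6501, 0.0087, 0.3978]
ft_force: [-3.7, -0.6, -0.9]
width: 0.0273
grip_force: 6.9
position: [0.6438, 0.0591, 0.4346]
ft_force: [-5.0, -1.0, -0.1]
grip_force: 7.0
```

```bash
python3 -m pendant '[[0.38,-0.02,-0.18,0],[0.77,-0.03,-0.33,0],[1.17,-0.03,-0.46,0],[1.57,-0.03,-0.57,0],[1.98,-0.03,-0.65,0]]' | grep -E 'pos|ft'
python3 -m pendant '[[0.42,0,-0.05,0],[0.83,0,-0.08,0],[1.25,0,-0.08,0],[1.67,0,-0.05,0],[2.09,0,0,0]]'| grep -E 'pos|ft|gr'
python3 -m pendant '[[0,0,0,0],[0,0,0,0],[0,0,0,0],[0,0,0,0],[0,0,0,0]]'| grep -E 'time|pos|ft|gr'
```

```text
position: [0.6357, 0.1181, 0.454]
ft_force: [6.6, -0.5, 0.8]
position: [0.6277, 0.1804, 0.454]
ft_force: [9.6, 0.4, 1.3]
grip_force: 7.6
time_s: 32.7
position: [0.6278, 0.1799, 0.454]
ft_force: [8.2, 1.3, 2.3]
grip_force: 7.6
```

```bash
python3 -m pendant '[[0,0.04,0,0],[0,0.04,0,0],[0,0.04,0,0],[0,0.04,0,0],[0,0.04,0,0]]'| grep -E 'time|pos|ft|gr'
python3 -m pendant '[[0,0,0,0],[0,0,0,0],[0,0,0,0],[0,0,0,0],[0,0,0,0]]' 60| grep -E 'time|pos|ft|gr'
python3 -m pendant '[[-0.6,0,0,0],[-1.4,0,0,0],[-2.4,0,0,0],[-3.4,0,0,0],[-4.4,0,0,0]]'| grep -E 'time|pos|ft|gr'
python3 -m pendant '[[0,-1.2,0,0],[0,-2.4,0,0],[0,-3.6,0,0],[0,-4.8,0,0],[0,-5.4,0,0]]'| grep -E 'time|pos|ft|gr'
python3 - <<'E'
from h import *
def blob(f,u,v,r=11):
    a=cv2.imread('pics/'+f)[v-r:v+r+1,u-r:u+r+1].astype(float).max(2)
    m=(a<60).astype(np.uint8);n,l,st,c=cv2.connectedComponentsWithStats(m)
    i=l[r,r];print(f,st[i],c[i]+[u-r,v-r]);return c[i]+[u-r,v-r]
a=save('scene','s9.png');b=save('side','d9.png')
s=blob('s9.png',369,127);d=blob('d9.png',284,103)
p,e=tri(ray('scene',*s),ray('side',*d));print(p,e)
x=np.array([.1305,-.9914]);st=np.array([.6445,.049])
for n,im in(('scene',a),('side',b)):
    u,v=proj(n,(*(st+.132*x),.095)).astype(int)
    cv2.imwrite('pics/t_'+n+'.png',cv2.resize(im[v-22:v+23,u-20:u+20,::-1],(400,450),interpolation=cv2.INTER_CUBIC));print(n,u,v)
cv2.imwrite('pics/t9.png',np.hstack([cv2.imread('pics/t_scene.png'),cv2.imread('pics/t_side.png')]))
# brass mask in scene crop
u,v=proj('scene',(*(st+.13*x),.095)).astype(int)
h=cv2.cvtColor(a,cv2.COLOR_RGB2HSV);m=((h[:,:,0]>15)&(h[:,:,0]<32)&(h[:,:,1]>150)&(h[:,:,2]>120))[v-22:v+23,u-20:u+20]
ys,xs=np.nonzero(m);print('brass',[(x_+u-20,y_+v-22) for x_,y_ in zip(xs,ys)])
for z in(.0825,.0925,.1025,.1125,.1225):print(z,proj('scene',(*(st+.13*x),z)).round(1),proj('side',(*(st+.13*x),z)).round(1))
E
```

```text
time_s: 33.2
position: [0.6284, 0.1799, 0.4539]
ft_force: [1.6, 0.4, 6.1]
grip_force: 7.2
time_s: 33.7
position: [0.6285, 0.1793, 0.4534]
ft_force: [0.2, -0.0, 0.7]
grip_force: 0.0
time_s: 34.2
position: [0.6456, 0.0464, 0.4536]
ft_force: [0.6, -0.8, -0.6]
grip_force: 0.0
time_s: 34.7
position: [0.4825, 0.0264, 0.454]
ft_force: [0.9, -0.4, -0.1]
grip_force: 0.0
s9.png [ 7  6  9  9 61] [368.68852459 126.13114754]
d9.png [  0   0  18  23 393] [281.12722646 103.        ]
[0.62798929 0.1859131  0.28797818] [np.float64(0.0009286937823958561), np.float64(0.0009286937823957351)]
scene 334 235
side 347 195
brass [(np.int64(336), np.int64(233)), (np.int64(336), np.int64(234)), (np.int64(335), np.int64(237)), (np.int64(332), np.int64(238)), (np.int64(333), np.int64(238)), (np.int64(334), np.int64(238)), (np.int64(335), np.int64(238)), (np.int64(332), np.int64(239)), (np.int64(333), np.int64(239)), (np.int64(334), np.int64(239))]
0.0825 [334.4 238.8] [346.3 198.4]
0.0925 [334.7 236.1] [346.5 195.5]
0.1025 [334.9 233.3] [346.8 192.6]
0.1125 [335.2 230.5] [347.  189.7]
0.1225 [335.5 227.7] [347.3 186.7]
```

View pics/t9.png

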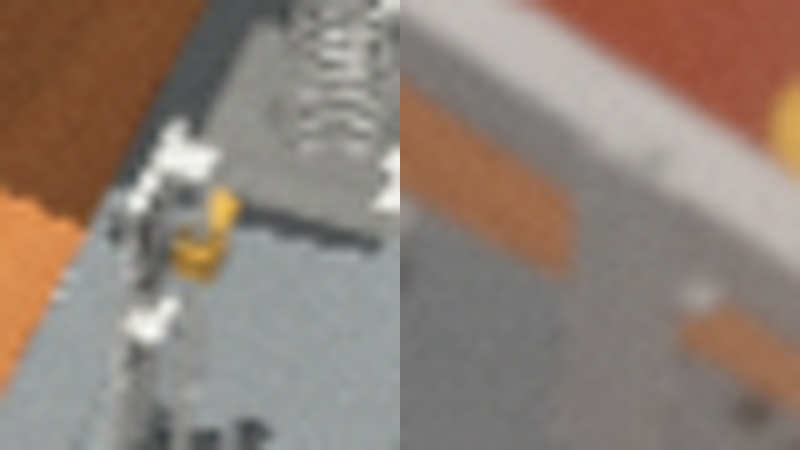

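The ball is back at (368.7,126.1) in the scene view, against (368.9,126.0) before. The tell-tale's upper edge is near row 232–233, about z 0.103, while the mark would be at row 236. The pressing height says the same: ball z 0.104 puts the tongue about 10 mm above the mark. I cross-check this numerically while picking the spring up again.

```bash
python3 -m pendant '[[0,1.2,0,0],[0.01,2.4,0,0],[0.02,3.6,0,0],[0.03,4.8,0,0],[0.04,5.45,0,0]]' 60| grep -E 'time|pos|ft'
python3 - <<'E'
from h import *
x=np.array([.1305,-.9914]);y=np.array([.9914,.1305]);st=np.array([.6445,.049])
for f in('s0','s9'):
    a=cv2.imread(f'pics/{f}.png');h=cv2.cvtColor(a,cv2.COLOR_BGR2HSV)
    m=((h[:,:,0]>14)&(h[:,:,0]<34)&(h[:,:,1]>100)&(h[:,:,2]>90))
    m[:,:326]=0;m[:,342:]=0;m[:215]=0;m[250:]=0
    ys,xs=np.nonzero(m);print(f,len(ys),'rows',ys.min(),ys.max(),'centroid',xs.mean(),ys.mean())
for lx,ly in((.138,-.019),(.138,.019),(.138,-.025),(.138,0)):
    print(lx,ly,[proj('scene',(*(st+lx*x+ly*y),z)).round(1).tolist() for z in(.0925,.13)])
s=env.observe();print(delta([.6445,.049,.2185]).round(2))
k=.7
for z in(.028,):
  c=[onz('scene',u*k,v*k,z) for u,v in((463,215),(502,236),(477,259),(431,236))];print('tray',np.mean(c,0),[np.linalg.norm(c[i]-c[(i+1)%4]).round(3) for i in range(4)])
E
```

```text
time_s: 35.3
position: [0.6494, 0.0495, 0.452]
ft_force: [0.6, 0.1, 0.6]
s0 25 rows 228 235 centroid 334.52 232.24
s9 28 rows 232 240 centroid 334.0357142857143 236.71428571428572
0.138 -0.019 [[326.9, 236.1], [327.9, 225.5]]
0.138 0.019 [[340.6, 239.9], [341.9, 229.2]]
0.138 -0.025 [[324.8, 235.5], [325.7, 224.9]]
0.138 0 [[333.8, 238.0], [334.9, 227.4]]
[ 0.   -0.16  7.79]
tray [0.46104646 0.30814324 0.028     ] [np.float64(0.13), np.float64(0.119), np.float64(0.141), np.float64(0.129)]
```

The tell-tale moved about 16 mm, so with its start at 0–8 mm it now stands at 24 mm at most, less than the 30 mm of the mark. The spring is sound and goes in the square grey tray.

```bash
python3 -m pendant '[[0,0,1,0],[0,0,2,0],[0,0,3.3,0],[0,0,4.6,0],[0,0,4.6,0]]' 60| grep -E 'time|pos|ft'
python3 - <<'E'
from h import *
s=env.observe();print(s['position'],delta([.6447,.049,.2185]).round(2))
m={k:np.array(v) for k,v in env.camera_model('wrist').items() if k in('intrinsics','pose')}
m['pose']=m['pose'].copy();m['pose'][:3,3]+=np.array([.6299,.1769,.4519])-s['position']
c=[onz('wrist',u,v,.028,m) for u,v in((107,3),(208,5),(194,104),(96,97))]
print(np.round(c,3),np.mean(c,0),[np.linalg.norm(c[i]-c[(i+1)%4]).round(3) for i in range(4)])
E
```

```text
time_s: 35.8
position: [0.6458, 0.0491, 0.3101]
ft_force: [-0.7, -0.4, -0.6]
[0.64576234 0.04913969 0.31011459] [-0.   -0.01  3.05]
[[0.374 0.39  0.028]
 [0.517 0.383 0.028]
 [0.517 0.255 0.028]
 [0.377 0.259 0.028]] [0.44616785 0.32184296 0.028     ] [np.float64(0.143), np.float64(0.128), np.float64(0.14), np.float64(0.132)]
```

```bash
python3 -m pendant '[[0,-0.03,0.8,0],[0,-0.03,1.6,0],[0,-0.03,2.4,0],[0,-0.03,3.05,0],[0,-0.03,3.05,0]]' 60| grep -E 'time|pos|ft'
python3 -m pendant '[[0,0,0,0],[0,0,0,0],[0,0,0,0],[0,0,0,0],[0,0,0,0]]' 20| grep -E 'pos|ft|wid|gr'
python3 -m pendant '[[0,0,-0.3,0],[0,0,-0.9,0],[0,0,-1.7,0],[0,0,-2.7,0],[0,0,-3.7,0]]'| grep -E 'pos|ft|wid|gr'
python3 -m pendant '[[0,-1.1,0,0],[0,-2.2,0,0],[0,-3.3,0,0],[0,-4.4,0,0],[0,-5.33,0,0]]'| grep -E 'pos|ft|wid|gr'
python3 -m pendant '[[0.8,0,0,0],[2,0,0,0],[3.2,0,0,0],[4.4,0,0,0],[5.6,0,0,0]]'| grep -E 'pos|ft|wid|gr'
python3 -m pendant '[[1,0,0,0],[1.6,0,0,0],[1.6,0,0,0],[1.6,0,0,0],[1.6,0,0,0]]'| grep -E 'pos|ft|wid|gr'
python3 - <<'E'
from h import *
s=env.observe();print(s['position'])
im=save('wrist','w10.png');m=env.camera_model('wrist')
# tray: grey, low saturation; project expected corners and mask
h=cv2.cvtColor(im,cv2.COLOR_RGB2HSV);mk=((h[:,:,1]<40)&(h[:,:,2]>80)).astype(np.uint8)
e=proj('wrist',(.448,.322,.0),m);print('expected centre px',e)
n,l,stt,c=cv2.connectedComponentsWithStats(mk)
for i in np.argsort(-stt[1:,4])[:5]+1:
    x,y,w,hh,a=stt[i];print(stt[i],c[i].round(1),onz('wrist',*c[i],.003,m).round(3))
    print([onz('wrist',u,v,.028,m).round(3).tolist() for u,v in((x,y),(x+w,y),(x+w,y+hh),(x,y+hh))])
E
```

```text
time_s: 36.3
position: [0.6462, 0.0493, 0.2234]
ft_force: [-0.5, 0.0, 0.5]
position: [0.6465, 0.0496, 0.2256]
ft_force: [-2.1, -2.2, 6.7]
width: 0.0305
grip_force: 59.0
position: [0.6459, 0.0497, 0.3373]
ft_force: [0.5, 0.3, -1.3]
width: 0.0303
grip_force: 59.3
position: [0.486, 0.0288, 0.3361]
ft_force: [-0.3, 0.4, -0.3]
width: 0.0304
grip_force: 59.5
position: [0.4655, 0.197, 0.3363]
ft_force: [0.3, 0.0, 0.2]
width: 0.0309
grip_force: 59.6
position: [0.4597, 0.2425, 0.3355]
ft_force: [0.5, -0.7, -0.2]
width: 0.0305
grip_force: 59.6
[0.45966805 0.24252826 0.33551555]
expected centre px [273.49031303 110.20138652]
[  187    26   173   169 22694] [271.8 108.9] [0.446 0.323 0.003]
[[0.364, 0.389, 0.028], [0.512, 0.408, 0.028], [0.535, 0.259, 0.028], [0.381, 0.239, 0.028]]
[  433   101   127   130 10401] [494.6 163.8] [0.695 0.313 0.003]
[[0.589, 0.356, 0.028], [0.763, 0.405, 0.028], [0.819, 0.255, 0.028], [0.618, 0.234, 0.028]]
[ 237  228   75  107 5475] [273.5 280.6] [0.47  0.151 0.003]
[[0.429, 0.214, 0.028], [0.496, 0.223, 0.028], [0.518, 0.102, 0.028], [0.439, 0.092, 0.028]]
[ 470  240   90  124 4344] [513.1 292.8] [0.797 0.155 0.003]
[[0.668, 0.23, 0.028], [0.826, 0.244, 0.028], [0.997, 0.021, 0.028], [0.751, 0.055, 0.028]]
[ 447    0   83   58 3025] [496.9  25.3] [0.674 0.468 0.003]
[[0.594, 0.46, 0.028], [0.703, 0.507, 0.028], [0.705, 0.436, 0.028], [0.598, 0.4, 0.028]]
```

```bash
python3 -m pendant '[[0.9,-0.1,0,0],[1.8,-0.1,0,0],[2.72,-0.1,0,0],[2.72,-0.1,0.8,0],[2.72,-0.1,1.6,0]]'| grep -E 'pos|ft|wid'
python3 -m pendant '[[0,0,0.8,0],[0,0,1.6,0],[0,0,2.2,0],[0,0,2.5,0],[0,0,2.5,0]]'| grep -E 'pos|ft|wid'
python3 -m pendant '[[0,0,0.08,0],[0,0,0.16,0],[0,0,0.22,0],[0,0,0.22,0],[0,0,0.22,0]]'| grep -E 'pos|ft|wid'
```

```text
position: [0.4463, 0.3238, 0.2869]
ft_force: [0.1, -1.2, -1.2]
width: 0.0304
position: [0.4459, 0.323, 0.2113]
ft_force: [-0.0, 0.4, -0.8]
width: 0.0302
position: [0.446, 0.3237, 0.2056]
ft_force: [0.2, 0.5, -0.1]
width: 0.0304
```

```bash
python3 -m pendant '[[0,0,0.04,0],[0,0,0.08,0],[0,0,0.1,0],[0,0,0.1,0],[0,0,0.1,0]]'| grep -E 'pos|ft|wid'
python3 -m pendant '[[0,0,0.02,0],[0,0,0.04,0],[0,0,0.04,0],[0,0,0.04,0],[0,0,0.04,0]]'| grep -E 'pos|ft|wid'
```

```text
position: [0.446, 0.3237, 0.2027]
ft_force: [-1.2, -2.4, 6.4]
width: 0.0305
position: [0.4459, 0.3237, 0.2019]
ft_force: [-4.9, -3.2, 11.4]
width: 0.0301
```

```bash
python3 -m pendant '[[0,0,-0.04,0],[0,0,-0.04,0],[0,0,-0.04,0],[0,0,-0.04,0],[0,0,-0.04,0]]' 56| grep -E 'pos|ft|wid'
python3 -m pendant '[[0,0,0,0],[0,0,-0.5,0],[0,0,-1.5,0],[0,0,-2.8,0],[-0.6,0,-4,0]]'| grep -E 'pos|ft|wid'
python3 -m pendant '[[-1,0,0,0],[-2.2,0,0,0],[-2.5,0,0,0],[-2.5,0,0,0],[-2.5,0,0,0]]'| grep -E 'time|pos|ft|wid'
python3 - <<'E'
from h import *
im=save('wrist','w11.png');m=env.camera_model('wrist')
h=cv2.cvtColor(im,cv2.COLOR_RGB2HSV)
g0=cv2.imread('pics/w11.png',0)
u,v=proj('wrist',(.446,.3237,.055),m).astype(int);u0,v0=proj('wrist',(.446,.3237,.003),m).astype(int);print((u,v),(u0,v0))
e=cv2.Canny(g0,60,150)[v0-60:v0+60,u0-60:u0+60]
ys,xs=np.nonzero(cv2.morphologyEx(e,cv2.MORPH_CLOSE,np.ones((5,5)))[25:95,25:95]);print('spring edges',len(ys),'cols',xs.min()+u0-35,xs.max()+u0-35,'rows',ys.min()+v0-35,ys.max()+v0-35)
# bystanders unchanged?
a=save('scene','s11.png');b=cv2.imread('pics/s0.png')[:,:,::-1]
d=(np.abs(a.astype(int)-b).max(2)>60).astype(np.uint8)
n,l,st,c=cv2.connectedComponentsWithStats(cv2.morphologyEx(d,cv2.MORPH_OPEN,np.ones((2,2))))
for i in range(1,n):
    if st[i,4]>12:print(st[i],c[i].round())
E
```

```text
position: [0.4459, 0.3237, 0.2023]
ft_force: [0.2, -0.0, -0.5]
width: 0.0561
position: [0.448, 0.3066, 0.3238]
ft_force: [-0.1, 0.3, 0.4]
width: 0.0562
time_s: 42.85
position: [0.4581, 0.2319, 0.3224]
ft_force: [-0.5, 0.0, -0.3]
width: 0.0561
(np.int64(275), np.int64(92)) (np.int64(275), np.int64(96))
spring edges 1105 cols 250 304 rows 69 115
[  98    0   49   98 3138] [120.  45.]
[184   0  18   4  53] [194.   1.]
[ 164    0   48   76 2210] [185.  37.]
[ 259    0   98  148 7013] [312.  57.]
[164   2  28  15 253] [175.   7.]
[147   4   3   5  14] [148.   6.]
[147  10   4   6  17] [149.  13.]
[169  59  34  26 399] [188.  73.]
[182  78  18  23 246] [191.  89.]
[188  95  10  11  53] [193. 100.]
[100  98  29  25 232] [117. 111.]
[180 108  20  42 377] [192. 126.]
[144 113  10  11  63] [149. 118.]
[122 125  31  30 266] [132. 139.]
[315 132   9   8  50] [318. 135.]
[247 140  20  11  99] [257. 146.]
[194 143  22   5  70] [204. 145.]
[268 143  28  15 270] [280. 150.]
[223 149  16   7  72] [231. 151.]
[129 161   6   7  27] [132. 164.]
[268 163   6   5  21] [270. 165.]
[208 168  19  16 194] [218. 174.]
[ 221  168  138   34 2536] [291. 188.]
[329 168   5   4  14] [331. 170.]
[201 180  19  18 156] [210. 189.]
[366 192   5   8  30] [368. 196.]
[261 211  12  20 110] [267. 219.]
[269 227   6   5  23] [272. 229.]
[332 238   5   4  14] [334. 240.]
```

```bash
python3 -c "
from station import env
print(env.hand_in())"
```

```text
the job is handed in; nothing more can be done
None
```

The spring tested sound: about 15 N held on the ball for 3 s pushed the tell-tale about 16 mm, leaving it above the reference mark. I put the lever back upright, stood the spring in the square grey tray, released it, and handed in the job at about 43 s.

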